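# Hold a power adapter home in a sprung test dock

## Task

Put the small black power adapter (the one with two plug pins) into the metal test dock, lying flat on the dock floor with the flat end opposite its pins first, and push it in against the sprung plunger until that end sits squarely on both hard stop pads. The plunger would push it back out, so keep hold of it and finish while still holding it pressed firmly home, with your hand neither released nor withdrawn; hold it with a moderate push, no more than 60 N on the stop pads. Leave everything else where it is.

Things in the scene. Friction and masses are not known exactly. Their poses are not given: they have to be found in the camera images.
- adapter: Small black plug-in power adapter, loose on the worktop, 0.13 to 0.22 kg. Solid  x -44 to +26 mm, 44 mm wide (y), 30 mm high; origin under it, z up. Two thin metal plug pins stick out of the +x end to x = +44 mm (look only: the fingers pass through them). The other end, x = -44 mm, has no pins, is flat and goes into the dock first; at the start it points roughly away from the robot.
- adapter_flat_end (a point): Centre of the adapter's flat end (opposite the pins), 44 mm from its origin along its -x and 15 mm above its underside.
- adapter_grip (a point): Best place to grip the adapter from above across its 44 mm width: 14 mm from its origin along +x, 15 mm above its underside; the fingers then stay clear of the dock's guides.
- dock: Test dock, fixed to the worktop: aluminium base plate 190 (x) by 84 (y) by 8 mm, on which the adapter lies and is pushed along the dock's +x. A grey plunger block 84 mm wide, 52 mm high stands on its far end (x +45 to +90 mm) with two black terminal posts up to 64 mm high. Origin under the middle of the plate, z up.
- dock_guides (a point): Midway between the dock's two guide cheeks, on the plate (8 mm above the worktop), at x = +33 mm in the dock's frame. The cheeks stand 49 mm apart inside, run from x = +21 to +45 mm (dock's frame), with flared lead-ins from x = +10 mm, and reach 28 mm above the worktop. The plate before them is free for the fingers.
- stop: The hard stop: two dark steel pads 10 mm wide at y = -16.5 and +16.5 mm, either side of the plunger. Origin midway between their front faces, 23 mm above the worktop (at x = +40, y = 0 mm in the dock's frame); x is the push direction, the stop plane is its x = 0.
- plunger (a joint): Travel of the sprung plunger in m: 0 = fully out, grows as it is pushed in along the dock's +x; 0.012 when the adapter's flat end meets the stop pads (the plunger alone could go to 0.016). The spring pushes back with 4 N at 0 and about 9 N at 0.012 and returns it when released.
- plunger_tip (a point): Centre of the round steel plunger's nose (13 mm across), 23 mm above the worktop; it stands 12 mm in front of the stop plane when fully out.
- power_brick: Bystander: larger black power brick, 122 (x) by 54 (y) by 31 mm, a short cord stub, no pins; origin under its middle.
- screwdriver: Bystander: small red-handled screwdriver, 166 mm long (y), 23 mm thick, lying; origin under its middle.
- marker: Bystander: black felt marker, 134 mm long (y), 16 mm thick, lying; origin under its middle.
- bottle: Bystander: plastic bottle with screw cap, 49 mm across, 117 mm high; origin under its middle.
- beaker: Bystander: glass beaker, 77 mm across, 96 mm high; origin under its middle.
- case: Bystander: flat pale case, 50 (x) by 170 (y) by 20 mm; origin under its middle.

How it is judged (in metres and radians):
At the end, for the whole second after the job is handed in: For the last second: fingers press the adapter (over 1 N), its flat end bears on the stop with 1 to 60 N, plunger in over 10.5 mm; flat end -2 to +3 mm of the stop plane, within 5 mm sideways, 4 mm in height; aligned to 0.06 rad, level to 0.08 rad, at rest (20 mm/s) (value of joint plunger above 0.0105 m and velocity of joint plunger between -0.01 and 0.01 m/s and contact force between adapter and stop between 1 and 60 N and contact force between the fingers and adapter above 1 N and x of adapter_flat_end in the frame of stop between -0.002 and 0.003 m and y of adapter_flat_end in the frame of stop between -0.005 and 0.005 m and z of adapter_flat_end in the frame of stop between -0.004 and 0.004 m and angle between the x axis of adapter and the x axis of dock, either way round below 0.06 rad and angle between adapter's own z axis and vertical below 0.08 rad and linear speed of adapter below 0.02 m/s); the arm keeps its last pose, push and grip.
It fails at once if another loose thing is moved by more than 30 mm (distance of any of power_brick, screwdriver, marker, bottle, beaker, case from where it was at the start of the episode above 0.03 m).
It also fails if it takes over 48 s, if anything falls off the work surface, if the arm or the gripper's body presses on something with over 40 N, if the wrist force passes 120 N, or if a joint passes its speed limit or range.

## Robot

A 6-joint arm with a two-finger parallel gripper is mounted at the origin on a cart in front of the work surface, level with it; the furniture and walls round the work are solid. World frame = base frame: x ahead of the robot, y to its left, z up, the work surface at z = 0. Lengths are in m, angles in degrees, forces in N, time in s.
With the tool pointing down it reaches from about 0.25 to 0.725 m from the base axis. Payload 9.7 kg.
Tool frame: the origin (TCP) lies at the very end of the fingers, on their centre line; the grasp point (between the pads) lies grasp_offset behind it (grasp_offset is the distance from the TCP to the grasp point, in m); z points along the fingers, y is the line along which they close (so a half turn about z gives the same grasp; the last joint's range is limited). The gripper opens to 85 mm and grips with 20 to 120 N. Pads are 22 mm wide; open, the fingers measure 114 mm over their backs; the gripper's body (76 mm by 85 mm) begins 54 mm behind the grasp point. The pads swing forward as they close: fully open they stand 13 mm farther back than shut.
Start: joints at [70.417, 4.979, 10.078, 95.1, 0, 90], TCP at [0.184, 0.518, 0.231] pointing down, gripper open.
Joint ranges: [-179.16, 179.16], [-48.56, 103.87], [-65.8, 70.77], [-126.05, 130.52], [-82.76, 87.17], [-180, 180]. Speed limits (degrees/s): [127.2, 127.2, 147.25, 180, 180, 180].

## Interface

Orientations are given as [roll, pitch, yaw] about the fixed x, y, z axes, in that order (R = Rz(yaw) Ry(pitch) Rx(roll)).
In Python, from workcell import get_obs, camera, calibration, job_done, recognise, cut_out, mark_of, grasp_offset gives the robot as it stands.
- The arm moves only by the tool servo_tool, never from a script. Its argument "moves" is a list of rows, each a list of 3 entries, a list of its own where there are three numbers: the turn, a rotation vector about the tool's x, y, z in degrees, then the shift along the tool's x, y, z in m, then the opening in per cent of the stroke, from 0 (shut) to 100 (fully open). In form: [[[ax, ay, az], [x, y, z], claw], ...]. A call has 1 to 12 rows; each row shifts and turns the commanded pose from where the row before left it, along the tool's axes as they then stand; what a row does not reach is not made up. A row lasts 1/10 s, in which the tool goes at most 50 mm and 8.59 degrees, less where a joint would pass 70% of its speed; a pose out of reach is approached as far as the arm can. A call is refused whole if a number of a shift passes 0.05 or a number of a turn 8.59, either way. A call with a gripper value outside its range is refused whole. The fingers move at their own pace and stop on an object; "force" is the grip in N (left out, the last holds). Time passes only in rows, so rows that do not move let the fingers close. It gives the time, the measured TCP pose, the force, the opening and the grip force at its end, in the units of the state.
- get_obs(): the state, without advancing time (a new reading comes with each control period).
- camera(name): name is "side" or "top"; returns (picture, depth): 420x560x3 uint8, red, green, blue; 420x560 float32, m along the optical axis (not along the pixel's ray), 0 where there is no reading.
- calibration(name): a dict with "camera_matrix" (3x3 intrinsics, pixels), "R" (3x3) and "t" (3): a world point X has camera coordinates R X + t. Camera axes: x right, y down, z forward; pixel columns grow to the right and rows downward; lengths in m; the calibration is good to about 2 mm. A picture is of the moment at which its call begins. calibration takes no time and is no camera call.
- job_done(): hands the job in; it is judged then, once.
Trained networks look in the newest picture that a camera, given by its name, has taken for a name from the list of things; names that differ only in an ending like _2 or _b are one class to them, and where a whole thing is asked for, a point or a joint stands for the part that bears it (a point fixed in the world has none). Each returns a list of dicts, best first, with "score" (0 to 1); they miss things now and then, are a little off and sometimes report something else, mostly with a low value. They report only what shows in the picture. A call takes as long as a camera call.
- recognise(name, camera): "xyz" ([x, y, z] in m, in the coordinates of the camera as it stood for that picture, good to about 4 mm: the middle of the surface that is visible of it).
- cut_out(name, camera): "mask" (420x560 bool, what is visible of it).
- mark_of(name, camera): "xyz" ([x, y, z] in m, in the coordinates of the camera as it stood for that picture, good to about 4 mm: a listed point, or the origin of a listed thing).
The state is a dict: "time": time; "q": joint angles; "qd": joint speeds; "joint_efforts": joint torques, N m; "ee_pos": TCP position; "tcp_rot": TCP orientation; "wrist_force": force on the tool from outside, world axes, zero at the start; "torque": the same for the moment, N m; "opening": finger opening in m; "grasp_force": force on a finger pad.
Only numpy, scipy, OpenCV 4.12 (cv2) and the standard library are available. Lean on these libraries where they do the work, as an engineer would, in place of code of your own. Each camera call takes 0.05 s, during which the arm holds its last target. There are 200 camera calls.

## Working session

There is one attempt and no reset: what is moved stays moved. The work goes in short steps, Python scripts to look and compute and a tool call to move; the robot and the scene stay as the last step left them, time stands still between calls to the robot, and variables do not carry over. Pictures are saved under pics/ and viewed, at most 10 in all, crops included, and the job is handed in when it is done.

Besides the shell and the picture viewer there is one more tool, called after "Call:" in YAML: its name, and indented under it one key for each argument. servo_tool: Moves the arm, as the interface text tells. Its arguments: {"type":"object","properties":{"moves":{"type":"array"},"force":{"type":"number"}},"required":["moves"]}

```bash
mkdir -p pics; cat > h.py <<'E'
import numpy as np, cv2
from workcell import *
def w(name,p):
    c=calibration(name); return np.array(c["R"]).T@(np.array(p)-np.array(c["t"]))
def cloud(name,depth,mask):
    K=np.array(calibration(name)["camera_matrix"]); v,u=np.nonzero(mask&(depth>0)); z=depth[v,u]
    P=np.stack([(u-K[0,2])*z/K[0,0],(v-K[1,2])*z/K[1,1],z]); c=calibration(name)
    return (np.array(c["R"]).T@(P-np.array(c["t"])[:,None])).T
E
python3 - <<'E'
from h import *
np.set_printoptions(precision=4,suppress=True)
o=get_obs(); print(o['time'],o['ee_pos'],o['tcp_rot'],o['opening'],grasp_offset)
for n in ["top","side"]:
    im,d=camera(n); cv2.imwrite(f"pics/{n}0.png",im[:,:,::-1])
    np.savez(f"{n}0.npz",im=im,d=d)
    for k in ["adapter","adapter_flat_end","adapter_grip","dock","dock_guides","stop","plunger_tip"]:
        for r in mark_of(k,n)[:2]: print(n,k,round(r["score"],2),w(n,r["xyz"]))
    for k in ["adapter","dock"]:
        for r in cut_out(k,n)[:2]:
            P=cloud(n,d,r["mask"]); print(n,k,r["score"],len(P))
            if len(P): 
                print(np.percentile(P,[2,50,98],axis=0)); top=P[P[:,2]>np.percentile(P[:,2],95)-.006]
                print(cv2.minAreaRect((top[:,:2]*1000).astype(np.float32)))
E
```

```text
0.0 [0.1843 0.518  0.2306] [-179.9234    0.0011  160.4146] 0.08563975384691525 0.0187
top adapter 0.56 [ 0.462   0.0771 -0.0014]
top adapter_flat_end 0.86 [0.5014 0.0934 0.0123]
top adapter_grip 0.65 [0.4467 0.0695 0.0102]
top adapter_grip 0.46 [ 0.7209 -0.1856 -0.0022]
top dock 0.76 [ 0.5401 -0.2429 -0.0023]
top dock 0.64 [ 0.4632  0.0775 -0.0035]
top plunger_tip 0.42 [ 0.5659 -0.2373  0.0214]
top adapter 0.59 405
[[ 0.4342  0.0538 -0.0019]
 [ 0.4691  0.08    0.0281]
 [ 0.5058  0.1068  0.0348]]
((470.8089599609375, 80.4972915649414), (68.36820983886719, 43.475852966308594), 20.22477912902832)
top dock 0.96 1904
[[ 0.4486 -0.2925  0.0005]
 [ 0.5405 -0.2444  0.0091]
 [ 0.6242 -0.1951  0.0561]]
((604.4757690429688, -232.7591552734375), (44.91081237792969, 81.77096557617188), 9.288687705993652)
side adapter 0.56 [ 0.4614  0.0758 -0.0033]
side adapter 0.21 [ 0.453  -0.0595  0.0022]
side adapter_flat_end 0.64 [0.5011 0.0898 0.0133]
side adapter_grip 0.8 [0.4474 0.071  0.018 ]
side dock 0.96 [ 0.5352 -0.2436 -0.0023]
side dock_guides 0.67 [ 0.5692 -0.243   0.0051]
side dock_guides 0.43 [ 0.4515 -0.0569  0.0009]
side stop 0.34 [ 0.7201 -0.1885 -0.0024]
side adapter 0.66 191
[[0.4331 0.0452 0.0034]
 [0.4675 0.0648 0.0233]
 [0.5013 0.0999 0.0306]]
((467.59197998046875, 71.30387878417969), (64.5234146118164, 51.164344787597656), 21.058103561401367)
side adapter 0.37 289
[[ 0.4088  0.1871 -0.0052]
 [ 0.4544  0.2029  0.0222]
 [ 0.5087  0.2636  0.0321]]
((458.3302307128906, 218.84677124023438), (88.21133422851562, 62.891578674316406), 0.18902379274368286)
side dock 0.97 1174
[[ 0.4471 -0.2979  0.0004]
 [ 0.5541 -0.2619  0.0084]
 [ 0.6262 -0.206   0.0549]]
((602.1693115234375, -239.92422485351562), (45.795623779296875, 88.85311126708984), 9.193711280822754)
```

View pics/top0.png

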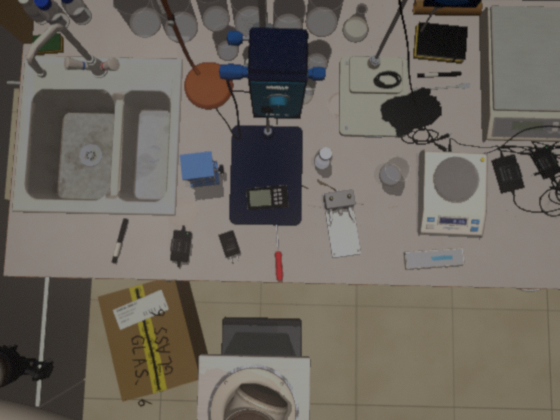

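View pics/side0.png

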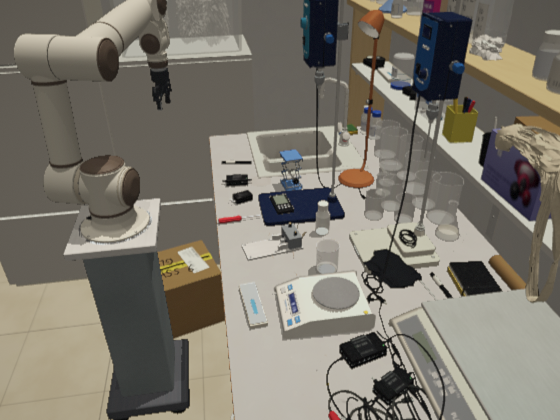

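```bash
python3 - <<'E'
from h import *
np.set_printoptions(precision=4,suppress=True)
o=get_obs(); print(o['time'])
D=np.load("top0.npz"); d=D['d']
# dock: fit plate mask rect & block top rect via masks
r=cut_out("dock","top")[0]; P=cloud("top",d,r["mask"])
for lo,hi in [(.004,.013),(.022,.032),(.047,.057),(-.01,.07)]:
    q=P[(P[:,2]>lo)&(P[:,2]<hi)]; print(lo,len(q),q[:,2].mean(),cv2.minAreaRect((q[:,:2]*1000).astype(np.float32)))
r=cut_out("adapter","top")[0]; P=cloud("top",d,r["mask"]); q=P[P[:,2]>.024]; print(len(q),np.median(q[:,2]),cv2.minAreaRect((q[:,:2]*1000).astype(np.float32)),q.mean(0))
full=cloud("top",d,d>0)
for n in ["power_brick","screwdriver","marker","bottle","beaker","case"]:
    for s in ["top","side"]:
        m=mark_of(n,s)
        if m: print(n,s,round(m[0]["score"],2),w(s,m[0]["xyz"]))
E
```

```text
1.0
0.004 1033 0.007878044036842148 ((535.6638793945312, -246.07940673828125), (183.55523681640625, 85.52182006835938), 9.24801254272461)
0.022 108 0.02706503781849636 ((587.8704833984375, -230.79391479492188), (87.97135162353516, 70.86044311523438), 15.284058570861816)
0.047 375 0.05148858055850842 ((604.4757690429688, -232.7591552734375), (44.91081237792969, 81.77096557617188), 9.288687705993652)
-0.01 1903 0.01916031589800157 ((540.5926513671875, -246.49217224121094), (195.7238006591797, 87.93344116210938), 9.431778907775879)
343 0.02873037998760023 ((471.0564270019531, 80.37853240966797), (68.84091186523438, 44.11605453491211), 20.82299041748047) [0.4709 0.0807 0.029 ]
power_brick top 0.95 [ 0.4605  0.222  -0.0028]
power_brick side 0.62 [ 0.4601  0.221  -0.0042]
screwdriver top 0.8 [ 0.4513 -0.0616 -0.0028]
screwdriver side 0.44 [ 0.4536 -0.0621  0.0022]
marker top 0.53 [0.4761 0.4063 0.0024]
marker side 0.68 [ 0.4736  0.4012 -0.0002]
bottle top 0.89 [ 0.7231 -0.1828 -0.0052]
bottle side 0.87 [ 0.7197 -0.1873 -0.0015]
beaker top 0.94 [ 0.6893 -0.3932 -0.0034]
beaker side 0.94 [ 0.6836 -0.3913 -0.0028]
case top 0.95 [ 0.4385 -0.5114 -0.0024]
case side 0.96 [ 0.4401 -0.5162 -0.0057]
```

The top view shows the adapter at (230,243), pins toward the robot, and the dock at (342,222) with its block on the far side. Both match the measured points. First I'll turn a little to learn which way the wrist goes.

Call:
servo_tool:
  moves:
    - [[0,0,-8],[0,0,0],100]
    - [[0,0,-8],[0,0,0],100]
  force: 40

```text
time: 1.9
ee_pos: [0.1843, 0.5182, 0.2313]
tcp_rot: [-180.0, 0.0, 176.7]
wrist_force: [0.2, -0.3, -0.7]
opening: 0.0855
grasp_force: 0.0
```

```bash
cat > go.py <<'E'
import sys
from h import *
from scipy.spatial.transform import Rotation as Ro
np.set_printoptions(precision=4,suppress=True)
o=get_obs(); R=Ro.from_euler('xyz',o['tcp_rot'],degrees=True)
x,y,z,yaw=map(float,sys.argv[1:5]); T=Ro.from_euler('xyz',[180,0,yaw],degrees=True)
print('t',o['time'],'pos',o['ee_pos'],o['tcp_rot'],'q',np.array(o['q']),'F',o['wrist_force'],'op',o['opening'],o['grasp_force'])
print('turn first',(R.inv()*T).as_rotvec(degrees=True),'then shift',T.inv().apply(np.array([x,y,z])-o['ee_pos']))
E
python3 go.py .4495 .0723 .12 200.8
```

```text
t 1.9 pos [0.1843 0.5182 0.2313] [-179.9995    0.0007  176.7282] q [70.4167  4.9784 10.0786 95.1006 -0.0008 73.6885] F [ 0.2062 -0.2881 -0.6875] op 0.085540054797481 0.0
turn first [ -0.0007   0.0006 -24.0718] then shift [-0.0895 -0.511   0.1113]
```

Call:
servo_tool:
  moves:
    - [[0,0,-8],[0,0,0],100]
    - [[0,0,-8],[0,0,0],100]
    - [[0,0,-8],[0,0,0],100]
    - [[0,0,0],[-0.008,-0.045,0],100]
    - [[0,0,0],[-0.008,-0.045,0],100]
    - [[0,0,0],[-0.008,-0.045,0],100]
    - [[0,0,0],[-0.008,-0.045,0],100]
    - [[0,0,0],[-0.008,-0.045,0],100]
    - [[0,0,0],[-0.008,-0.045,0],100]
    - [[0,0,0],[-0.008,-0.045,0],100]
    - [[0,0,0],[-0.008,-0.045,0],100]

```text
time: 3.0
ee_pos: [0.3704, 0.2014, 0.2315]
tcp_rot: [180.0, 0.1, -159.6]
wrist_force: [0.5, 0.4, -0.8]
opening: 0.0851
grasp_force: 0.0
```

Call:
servo_tool:
  moves:
    - [[0,0,0],[-0.008,-0.045,0.02],100]
    - [[0,0,0],[-0.008,-0.045,0.02],100]
    - [[0,0,0],[-0.008,-0.045,0.02],100]
    - [[0,0,0],[0,0,0.02],100]
    - [[0,0,0],[0,0,0.02],100]
    - [[0,0,0],[0,0,0],100]
    - [[0,0,0],[0,0,0],100]

```text
time: 3.7
ee_pos: [0.4394, 0.085, 0.1318]
tcp_rot: [-180.0, -0.0, -159.6]
wrist_force: [-0.0, -0.4, 0.5]
opening: 0.0853
grasp_force: 0.0
```

```bash
python3 go.py .4495 .0723 .08 200.8
```

```text
t 3.7 pos [0.4394 0.085  0.1318] [-179.9992   -0.007  -159.5758] q [ 10.9523  -9.9116 -15.2967  84.6217  -0.0019  -9.4719] F [-0.0214 -0.3793  0.464 ] op 0.08531551997681396 0.0
turn first [-0.0008 -0.007  -0.3758] then shift [-0.0049 -0.0155  0.0518]
```

Call:
servo_tool:
  moves:
    - [[0,0,0],[-0.005,-0.015,0.01],100]
    - [[0,0,0],[0,0,0.03],100]
    - [[0,0,0],[0,0,0.03],100]
    - [[0,0,0],[0,0,0.03],100]
    - [[0,0,0],[0,0,0.018],100]
    - [[0,0,0],[0,0,0],100]
    - [[0,0,0],[0,0,0],100]

```text
time: 4.4
ee_pos: [0.4501, 0.0731, 0.0148]
tcp_rot: [-180.0, 0.1, -159.5]
wrist_force: [-0.8, 0.2, 0.4]
opening: 0.0855
grasp_force: 0.0
```

```bash
python3 go.py .4495 .0723 .006 200.8; python3 - <<'E'
from h import *
for s in ["top","side"]:
    im,d=camera(s); c=(slice(200,290),slice(170,290)) if s=="top" else (slice(150,270),slice(200,330))
    cv2.imwrite(f"pics/g1{s}.png",cv2.resize(im[c][:,:,::-1],None,fx=4,fy=4))
a=cv2.imread("pics/g1top.png");b=cv2.imread("pics/g1side.png")
b=cv2.resize(b,(400,360));a=cv2.resize(a,(400,300));cv2.imwrite("pics/g1.png",np.hstack([a,b[:300]]))
E
```

```text
t 4.4 pos [0.4501 0.0731 0.0148] [-179.9865    0.0767 -159.5421] q [  9.2246  -6.4613 -25.2981  71.0854   0.0017 -11.2333] F [-0.7792  0.1625  0.4351] op 0.08546279578682589 0.0
turn first [-0.0137  0.0766 -0.3421] then shift [ 0.0008 -0.0005  0.0088]
```

View pics/g1.png

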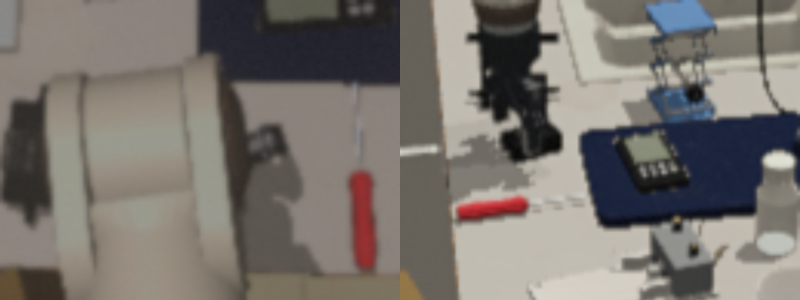

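The arm hides the adapter in the top crop, with only the wrist at about (150,150) showing. In the side crop the fingers stand over it at about (530,135), and nothing has been disturbed. I'll lower the last bit and close.

Call:
servo_tool:
  moves:
    - [[0,0,0],[0,0,0.004],100]
    - [[0,0,0],[0,0,0.004],100]
    - [[0,0,0],[0,0,0],70]
    - [[0,0,0],[0,0,0],55]
    - [[0,0,0],[0,0,0],40]
    - [[0,0,0],[0,0,0],40]
    - [[0,0,0],[0,0,0],30]
    - [[0,0,0],[0,0,0],30]
    - [[0,0,0],[0,0,0],30]
    - [[0,0,0],[0,0,0],30]
  force: 60

```text
time: 5.5
ee_pos: [0.4497, 0.0727, 0.0057]
tcp_rot: [-180.0, 0.0, -159.6]
wrist_force: [-1.4, -0.5, 6.4]
opening: 0.0439
grasp_force: 62.0
```

```bash
python3 go.py .4495 .0723 .006 200.8
```

```text
t 5.5 pos [0.4497 0.0727 0.0057] [-179.9948    0.0367 -159.5852] q [  9.1841  -6.1305 -26.0392  70.0543   0.0021 -11.2307] F [-1.4376 -0.4536  6.4398] op 0.04394223327079344 61.954007148742676
turn first [-0.0053  0.0367 -0.3852] then shift [ 0.0003 -0.0003 -0.0003]
```

Call:
servo_tool:
  moves:
    - [[0,0,0],[0,0,-0.01],30]
    - [[0,0,0],[0,0,-0.03],30]
    - [[0,0,0],[0,0,-0.03],30]
    - [[0,0,0],[0,0,-0.03],30]
    - [[0,0,5.5],[0,0,0],30]
    - [[0,0,5.6],[0,0,0],30]
    - [[0,0,0],[0,0,0],30]
    - [[0,0,0],[0,0,0],30]

```text
time: 6.3
ee_pos: [0.4492, 0.0726, 0.1052]
tcp_rot: [-180.0, -0.0, -170.5]
wrist_force: [-0.5, -0.4, -2.1]
opening: 0.0443
grasp_force: 61.6
```

```bash
python3 go.py .464 -.2561 .06 189.3
```

```text
t 6.3 pos [0.4492 0.0726 0.1052] [-179.9965   -0.0318 -170.5253] q [  9.182   -8.652  -17.1332  81.5505  -0.0037  -0.2927] F [-0.5055 -0.3739 -2.075 ] op 0.04431337315915078 61.617575883865356
turn first [-0.0035 -0.0318  0.1747] then shift [ 0.0385 -0.3268  0.0452]
```

Call:
servo_tool:
  moves:
    - [[0,0,0],[0.0048,-0.04,0],30]
    - [[0,0,0],[0.0048,-0.04,0],30]
    - [[0,0,0],[0.0048,-0.04,0],30]
    - [[0,0,0],[0.0048,-0.04,0],30]
    - [[0,0,0],[0.0048,-0.04,0],30]
    - [[0,0,0],[0.0048,-0.04,0],30]
    - [[0,0,0],[0.0048,-0.04,0],30]
    - [[0,0,0],[0.0048,-0.047,0.01],30]
    - [[0,0,0],[0,0,0.02],30]
    - [[0,0,0],[0,0,0.015],30]
    - [[0,0,0],[0,0,0],30]
    - [[0,0,0],[0,0,0],30]

```text
time: 7.5
ee_pos: [0.4643, -0.2553, 0.0604]
tcp_rot: [180.0, -0.0, -170.6]
wrist_force: [-0.6, 0.2, -1.6]
opening: 0.044
grasp_force: 61.9
```

```bash
python3 go.py .464 -.2561 .06 189.3; python3 - <<'E'
from h import *
np.set_printoptions(precision=4,suppress=True)
Y=np.radians(9.3); 
def dk(p): 
    e=np.array(p)-[.538,-.244,0]; return np.array([e[0]*np.cos(Y)+e[1]*np.sin(Y),-e[0]*np.sin(Y)+e[1]*np.cos(Y),e[2]])
for s in ["top","side"]:
    im,d=camera(s); cr=im[170:270,270:400] if s=="top" else im[190:280,220:350]
    cv2.imwrite(f"pics/h{s}.png",cv2.resize(cr[:,:,::-1],(400,300)))
    for k in ["adapter_flat_end","adapter_grip","adapter","dock","dock_guides","stop","plunger_tip"]:
        for r in mark_of(k,s)[:1]: print(s,k,round(r["score"],2),dk(w(s,r["xyz"])))
    for k in ["adapter","dock"]:
        for r in cut_out(k,s)[:1]:
            P=cloud(s,d,r["mask"]); print(k,r["score"],len(P))
            if k=="dock": q=P[(P[:,2]>.047)&(P[:,2]<.057)]; print(cv2.minAreaRect((q[:,:2]*1000).astype(np.float32)))
            else: q=np.array([dk(p) for p in P]); print(np.percentile(q,[2,50,98],axis=0))
cv2.imwrite("pics/h.png",np.hstack([cv2.imread("pics/htop.png"),cv2.imread("pics/hside.png")]))
E
```

```text
t 7.5 pos [ 0.4643 -0.2553  0.0604] [ 179.9702   -0.0309 -170.5757] q [-28.8086   2.4623 -11.4908  76.0896   0.0042 -38.2329] F [-0.57    0.1632 -1.6293] op 0.043998438342094305 61.92421317100525
turn first [ 0.0297 -0.031   0.1243] then shift [ 0.0005 -0.0007  0.0004]
top adapter_flat_end 0.67 [-0.0166 -0.0002  0.0667]
top adapter_grip 0.68 [-0.0781 -0.0016  0.0682]
top adapter 0.62 [-0.0613 -0.0011  0.0526]
top dock 0.72 [ 0.0019 -0.0051  0.0006]
top dock_guides 0.9 [0.0334 0.0004 0.006 ]
top stop 0.23 [0.0308 0.0023 0.0045]
top plunger_tip 0.66 [-0.0585  0.0006  0.0515]
adapter 0.42 130
[[-0.0516 -0.0065  0.0066]
 [-0.0298  0.0144  0.0822]
 [-0.0164  0.0232  0.1926]]
dock 0.6 1180
((603.9850463867188, -232.82476806640625), (43.91922378540039, 80.55148315429688), 9.46815299987793)
side adapter_flat_end 0.58 [-0.0202 -0.0014  0.0713]
side adapter_grip 0.77 [-0.0753 -0.0032  0.0704]
side adapter 0.47 [-0.062  -0.0032  0.0519]
side dock 0.91 [-0.0003  0.003  -0.0015]
side dock_guides 0.9 [ 0.033  -0.0011  0.0013]
adapter 0.72 205
[[-0.0924 -0.0313 -0.0031]
 [-0.0456 -0.0188  0.0774]
 [-0.021   0.111   0.0998]]
dock 0.72 1123
((600.4968872070312, -239.8611602783203), (42.92811584472656, 84.92736053466797), 7.428591251373291)
```

View pics/h.png

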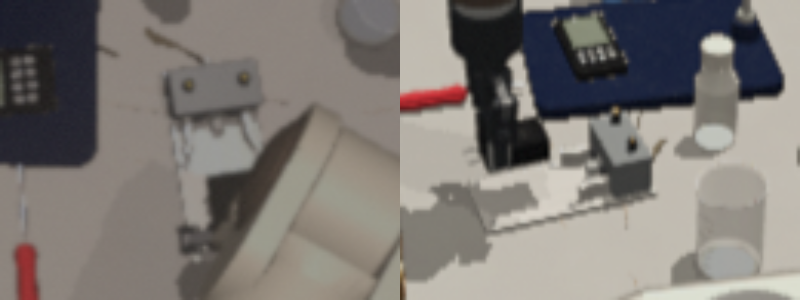

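The adapter is level over the dock plate (side crop, about (520,140)) and lines up with the guides. In the top crop the plunger nose shows at about (215,122), between the cheeks. I'll lower it until it almost touches.

Call:
servo_tool:
  moves:
    - [[0,0,0.1],[0,0,0.02],30]
    - [[0,0,0],[0,0,0.015],30]
    - [[0,0,0],[0,0,0.008],30]
    - [[0,0,0],[0,0,0.002],30]
    - [[0,0,0],[0,0,0.001],30]
    - [[0,0,0],[0,0,0],30]
    - [[0,0,0],[0,0,0],30]

```text
time: 9.2
ee_pos: [0.4648, -0.2564, 0.0149]
tcp_rot: [-180.0, 0.0, -170.8]
wrist_force: [-1.4, -0.2, -2.1]
opening: 0.044
grasp_force: 62.0
```

```bash
python3 go.py .464 -.2561 .014 189.3
```

```text
t 9.2 pos [ 0.4648 -0.2564  0.0149] [-179.9668    0.0401 -170.7818] q [-28.8842   3.8514 -15.1712  70.9254  -0.0014 -38.1024] F [-1.3728 -0.233  -2.0589] op 0.043981386081665685 62.03815698623657
turn first [-0.0333  0.0401 -0.0818] then shift [0.0007 0.0005 0.0009]
```

Call:
servo_tool:
  moves:
    - [[0,0,0],[0,0,0.001],30]
    - [[0,0,0],[-0.01,0,0],30]
    - [[0,0,0],[-0.01,0,0],30]
    - [[0,0,0],[-0.008,0,0],30]
    - [[0,0,0],[-0.004,0,0],30]
    - [[0,0,0],[0,0,0],30]
    - [[0,0,0],[0,0,0],30]

```text
time: 9.9
ee_pos: [0.4972, -0.2511, 0.0137]
tcp_rot: [-180.0, 0.1, -170.8]
wrist_force: [2.9, 0.2, 3.5]
opening: 0.0438
grasp_force: 62.6
```

```bash
python3 go.py .5202 -.2469 .0137 189.3
```

```text
t 9.9 pos [ 0.4972 -0.2511  0.0137] [-179.9744    0.1032 -170.7528] q [-26.816    7.3362 -11.5347  71.0306   0.04   -36.0632] F [2.9154 0.2381 3.5285] op 0.04376865021440051 62.56149172782898
turn first [-0.0257  0.1032 -0.0528] then shift [-0.0234  0.0004  0.    ]
```

Call:
servo_tool:
  moves:
    - [[0,0,0],[-0.005,0,0],30]
    - [[0,0,0],[-0.005,0,0],30]
    - [[0,0,0],[-0.004,0,0],30]
    - [[0,0,0],[0,0,0],30]
    - [[0,0,0],[0,0,0],30]

```text
time: 10.4
ee_pos: [0.5094, -0.2491, 0.0137]
tcp_rot: [-180.0, -0.0, -170.8]
wrist_force: [-4.0, -0.5, 6.8]
opening: 0.0441
grasp_force: 63.2
```

Call:
servo_tool:
  moves:
    - [[0,0,0],[-0.002,0,0],30]
    - [[0,0,0],[-0.002,0,0],30]
    - [[0,0,0],[-0.001,0,0],30]
    - [[0,0,0],[0,0,0],30]
    - [[0,0,0],[0,0,0],30]

```text
time: 10.9
ee_pos: [0.513, -0.2484, 0.0137]
tcp_rot: [-180.0, -0.2, -170.8]
wrist_force: [-11.9, -2.5, 11.7]
opening: 0.0438
grasp_force: 63.6
```

```bash
python3 go.py .5202 -.2469 .0137 189.3
```

```text
t 10.9 pos [ 0.513  -0.2484  0.0137] [-179.9936   -0.1894 -170.8372] q [-25.7839   9.3145  -9.3238  71.5133  -0.1137 -34.9466] F [-11.8556  -2.5271  11.6639] op 0.04384297409068131 63.592844009399414
turn first [-0.0061 -0.1894 -0.1372] then shift [-0.0074  0.0004 -0.    ]
```

Call:
servo_tool:
  moves:
    - [[0,0,0],[-0.002,0,0],30]
    - [[0,0,0],[-0.002,0,0],30]
    - [[0,0,0],[-0.001,0,0],30]
    - [[0,0,0],[0,0,0],30]
    - [[0,0,0],[0,0,0],30]

```text
time: 11.4
ee_pos: [0.5175, -0.2477, 0.0137]
tcp_rot: [-180.0, -0.2, -170.8]
wrist_force: [-14.2, -2.0, 12.8]
opening: 0.0438
grasp_force: 63.8
```

Call:
servo_tool:
  moves:
    - [[0,0,0],[-0.001,0,0],30]
    - [[0,0,0],[-0.001,0,0],30]
    - [[0,0,0],[-0.001,0,0],30]
    - [[0,0,0],[0,0,0],30]
    - [[0,0,0],[0,0,0],30]

```text
time: 11.9
ee_pos: [0.5198, -0.2473, 0.0137]
tcp_rot: [180.0, -0.3, -170.9]
wrist_force: [-18.3, -1.8, 14.8]
opening: 0.044
grasp_force: 63.9
```

```bash
python3 go.py .5202 -.2469 .0137 189.3
```

```text
t 11.9 pos [ 0.5198 -0.2473  0.0137] [ 179.9983   -0.3082 -170.8633] q [-25.3562  10.1643  -8.3532  71.7375  -0.1731 -34.4924] F [-18.2867  -1.7647  14.7934] op 0.044010144855667246 63.873950242996216
turn first [ 0.0021 -0.3082 -0.1634] then shift [-0.0005  0.0003 -0.    ]
```

Call:
servo_tool:
  moves:
    - [[0,0,0],[-0.001,0,0],30]
    - [[0,0,0],[0,0,0],30]
    - [[0,0,0],[0,0,0],30]
    - [[0,0,0],[0,0,0],30]

```text
time: 12.3
ee_pos: [0.5198, -0.2473, 0.0137]
tcp_rot: [180.0, -0.4, -170.9]
wrist_force: [-22.6, -2.1, 18.3]
opening: 0.0444
grasp_force: 64.3
```

Call:
servo_tool:
  moves:
    - [[0,0,0],[-0.001,0,0],30]
    - [[0,0,0],[0,0,0],30]
    - [[0,0,0],[0,0,0],30]
    - [[0,0,0],[0,0,0],30]

```text
time: 12.7
ee_pos: [0.5198, -0.2472, 0.0137]
tcp_rot: [180.0, -0.5, -170.9]
wrist_force: [-29.1, -3.8, 21.3]
opening: 0.0438
grasp_force: 64.7
```

Call:
servo_tool:
  moves:
    - [[0,0,0],[-0.001,0,0],30]
    - [[0,0,0],[0,0,0],30]
    - [[0,0,0],[0,0,0],30]
    - [[0,0,0],[0,0,0],30]

```text
time: 13.1
ee_pos: [0.5198, -0.2472, 0.0137]
tcp_rot: [180.0, -0.6, -170.9]
wrist_force: [-34.4, -3.4, 24.2]
opening: 0.0439
grasp_force: 65.0
```

Call:
servo_tool:
  moves:
    - [[0,0,0],[0,0,0],30]
    - [[0,0,0],[0,0,0],30]
    - [[0,0,0],[0,0,0],30]
    - [[0,0,0],[0,0,0],30]
    - [[0,0,0],[0,0,0],30]

```text
time: 13.6
ee_pos: [0.5198, -0.2472, 0.0137]
tcp_rot: [180.0, -0.6, -170.9]
wrist_force: [-33.5, -5.0, 23.6]
opening: 0.0441
grasp_force: 65.0
```

```bash
python3 go.py .5202 -.2469 .0137 189.3; python3 - <<'E'
from h import *
np.set_printoptions(precision=4,suppress=True)
Y=np.radians(9.3)
def dk(p): 
    e=np.array(p)-[.538,-.244,0]; return np.array([e[0]*np.cos(Y)+e[1]*np.sin(Y),-e[0]*np.sin(Y)+e[1]*np.cos(Y),e[2]])
for s in ["top","side"]:
    im,d=camera(s); cr=im[170:270,270:400] if s=="top" else im[205:265,230:310]
    cv2.imwrite(f"pics/f{s}.png",cv2.resize(cr[:,:,::-1],(400,300)))
    for k in ["adapter_flat_end","adapter_grip","adapter","dock_guides","stop"]:
        for r in mark_of(k,s)[:1]: print(s,k,round(r["score"],2),dk(w(s,r["xyz"])))
cv2.imwrite("pics/f.png",np.hstack([cv2.imread("pics/ftop.png"),cv2.imread("pics/fside.png")]))
E
```

```text
t 13.6 pos [ 0.5198 -0.2472  0.0137] [ 179.9857   -0.6284 -170.9356] q [-25.2663  10.4332  -8.0474  72.0464  -0.3426 -34.329 ] F [-33.4782  -4.9873  23.6412] op 0.0440562496865412 65.02882361412048
turn first [ 0.0156 -0.6284 -0.2357] then shift [-0.0004  0.0003 -0.    ]
top adapter_flat_end 0.53 [0.0317 0.0017 0.0071]
top adapter_grip 0.43 [-0.0209 -0.0016  0.0221]
top adapter 0.52 [0.0327 0.0037 0.0042]
top dock_guides 0.71 [0.0316 0.0032 0.0063]
side adapter_flat_end 0.52 [ 0.036  -0.0042  0.0235]
side adapter_grip 0.69 [-0.0181 -0.0048  0.0258]
side adapter 0.74 [-0.0056 -0.0045  0.01  ]
side dock_guides 0.61 [ 0.0325 -0.0015  0.0026]
```

View pics/f.png

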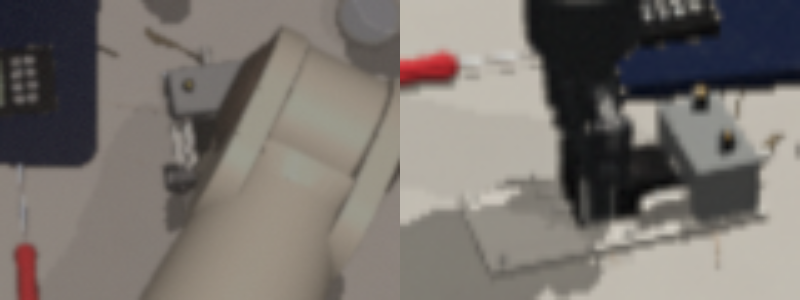

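The side crop shows the adapter (about (650,175)) flat between the cheeks and up against the block, still held. Three 1 mm pushes raised the force without moving the tool. It stopped within 0.5 mm of where the stop should be, so it's on the hard stop with roughly 15–25 N on the pads.

```bash
python3 -c "
from workcell import job_done; print(job_done())"
```

```text
the job is handed in; nothing more can be done
None
```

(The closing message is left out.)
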